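# Close up the weld-coupon rack

### The job

Put the weld coupons away: with the fingertips, push the two trays that stick out of the low blue rack fully home, in either order, and only then push the rack's raised lid down until it is shut. Do it gently: the coupons stay standing in their trays, the lid is not slammed, no tray or coupon is lifted or carried, and the things standing around the rack are left alone.

Things in the scene. Friction and masses are not known exactly. Their poses are not given: they have to be found in the camera images.
- rack: Low blue sheet-metal rack fixed to the bench, 146 deep (x) x 234 wide (y) x 70 mm high, walls 6 mm; a middle wall makes two bays 108 mm wide and 140 deep, open at the front (-x, towards the robot), without floors. 4 mm thick feet stick out 18 mm at the sides. Origin: centre of its underside; x from the front (at x = -73 mm) to the back wall, z up. Only the hinged lid is above the bays.
- tray_left: Loose open steel tray 140 (x) x 98 (y) x 45 mm high, walls 4 mm, about 0.35 kg plus a coupon. It slides on the bench (2 to 8 N) in the left (+y) bay (y = +57 mm in the rack's frame) and sticks out of the front by 35 to 75 mm at the start. Origin: centre of its underside; x points into the rack. Fully home, against the back wall, its front is flush with the rack's and its origin at x = -3 mm in the rack's frame.
- tray_right: Loose open steel tray 140 (x) x 98 (y) x 45 mm high, walls 4 mm, about 0.35 kg plus a coupon. It slides on the bench (2 to 8 N) in the right (-y) bay (y = -57 mm in the rack's frame) and sticks out of the front by 35 to 75 mm at the start. Origin: centre of its underside; x points into the rack. Fully home, against the back wall, its front is flush with the rack's and its origin at x = -3 mm in the rack's frame.
- tray_left_front (a point): Point on the middle of the outer face of the left tray's front wall (the face towards the robot), 30 mm above the bench.
- tray_right_front (a point): Point on the middle of the outer face of the right tray's front wall (the face towards the robot), 30 mm above the bench.
- lid (a joint): Angle of the rack's aluminium lid: 0 = shut (lying flat on the rack), positive = raised; 1.0 to 1.35 rad at the start, 1.5 at most. The hinge is stiff (friction about 0.5 N m): the lid stays where it is left and takes about 2 to 5 N at its free edge to push down.
- lid_edge (a point): Middle of the lid's free edge, on its outer face. Lid: flat plate 149 mm from hinge to free edge, 234 wide, 6 thick, 0.3 kg, with a lip turned 10 mm inwards at the free edge. Raised, the outer face looks away from the robot (+x) and up; shut, it is 78 mm above the bench. Axes turn with the lid: x from free edge to hinge, y along the hinge, z out of the outer face.
- lid_hinge (a point): Middle of the hinge line, on the rack's back rim, 72 mm above the bench, in the plane of the lid's inner face; the hinge runs along the rack's y. Axes as the rack's.
- pipe: Weld coupon: dark steel pipe piece, 42 mm outside diameter, 45 mm long, 0.13 kg, loose and standing upright in one of the trays (either one). Origin: centre of its lower end, 4 mm above the bench; z along the pipe.
- tee: Weld coupon: dark steel T-joint, base plate 60 x 45 x 6 mm with an upright plate 36 mm high, 42 mm in all, 0.18 kg, loose and standing in the other tray. Origin: centre of its underside, 4 mm above the bench; z up.
- can: Bystander: grey spray can, 60 mm diameter, 130 mm high, standing to the left of the rack. Origin: centre of its underside.
- hammer: Bystander: hammer 240 mm long lying to the right of the rack, roughly along x. Origin: under the middle of it.
- big_pipe: Bystander: dark steel pipe piece, 60 mm diameter, 80 mm high, standing to the right of the right tray. Origin: centre of its underside.

How it is judged:
On the way, in this order (a step that is already met when the one before it is completed fails the run):
1. both trays are fully home (within 6 mm) while the lid is still raised (x of each of tray_left, tray_right in the frame of rack above -0.009 m and height (world z) of each of tray_left, tray_right below 0.006 m and y of tray_left in the frame of rack between 0.045 and 0.069 m and y of tray_right in the frame of rack between -0.069 and -0.045 m and value of joint lid above 0.7 rad), for 0.2 s.
2. the lid is shut (x of each of tray_left, tray_right in the frame of rack above -0.009 m and height (world z) of each of tray_left, tray_right below 0.006 m and y of tray_left in the frame of rack between 0.045 and 0.069 m and y of tray_right in the frame of rack between -0.069 and -0.045 m and value of joint lid below 0.05 rad), for 0.2 s.
At the end, for the whole second after the job is handed in: Both trays are within 6 mm of fully home in their own bays and flat on the bench, the lid is shut (below 0.05 rad), both coupons stand upright (within 0.3 rad) in the trays under it, and all is at rest (all of step 2 and x of pipe in the frame of rack between -0.07 and 0.07 m and y of pipe in the frame of rack between -0.11 and 0.11 m and angle between each of pipe, tee's own z axis and vertical below 0.3 rad and height (world z) of each of pipe, tee below 0.02 m and x of tee in the frame of rack between -0.07 and 0.07 m and y of tee in the frame of rack between -0.11 and 0.11 m and linear speed of each of tray_left, tray_right, pipe, tee below 0.02 m/s); the robot touches nothing.
It fails at once if the lid is pushed below 0.7 rad before both trays are home (within 6 mm) (value of joint lid below 0.7 rad and not (x of each of tray_left, tray_right in the frame of rack above -0.009 m and height (world z) of each of tray_left, tray_right below 0.006 m and y of tray_left in the frame of rack between 0.045 and 0.069 m and y of tray_right in the frame of rack between -0.069 and -0.045 m)).
It fails at once if a tray is lifted (12 mm) or tipped (0.2 rad) (height (world z) of any of tray_left, tray_right above 0.012 m or angle between any of tray_left, tray_right's own z axis and vertical above 0.2 rad).
It fails at once if a coupon is lifted off its tray (15 mm) or knocked over (0.6 rad) (height (world z) of any of pipe, tee above 0.019 m or angle between any of pipe, tee's own z axis and vertical above 0.6 rad).
It fails at once if the lid is slammed (faster than 3 rad/s) (velocity of joint lid below -3 rad/s).
It fails at once if the can, the hammer or the large pipe is moved by more than 25 mm (distance of any of can, hammer, big_pipe from where it was at the start of the episode above 0.025 m).
It also fails if it takes over 58 s, if anything falls off the work surface, if the arm or the gripper's body presses on something with over 40 N, if the wrist force passes 120 N, or if a joint passes its speed limit or range.

### The arm

A 7-joint arm with a two-finger parallel gripper is mounted at the origin on the work surface. World frame = base frame: x ahead of the robot, y to its left, z up, the work surface at z = 0. Lengths are in m, angles in rad, forces in N, time in s.
With the tool pointing down it reaches from about 0.425 to 0.925 m from the base axis. Payload 6.8 kg.
Tool frame: the origin (TCP) lies on the mounting face of the last link; the fingertips stand 173 mm ahead of it and the grasp point (between the pads) lies 155 mm ahead of it; z points along the fingers, y is the line along which they close (so a half turn about z gives the same grasp; the last joint's range is limited). The gripper opens to 85 mm and grips with 20 to 120 N. Pads are 22 mm wide; open, the fingers measure 114 mm over their backs; the gripper's body (76 mm by 85 mm) begins 54 mm behind the grasp point. The pads swing forward as they close: fully open they stand 13 mm farther back than shut.
Start: joints at [-1.26, 0.477, 0.022, 1.555, -0.011, 1.109, -0.083], TCP at [0.274, 0.617, 0.405] pointing down, gripper open.
Joint ranges: [-2.96, 2.96], [-0.34, 2.1], [-1.41, 1.46], [0.24, 2.44], [-1.37, 4.51], [0.17, 1.92], [-2.96, 2.96]. Speed limits (rad/s): [2.39, 2.39, 3.14, 3.14, 3.14, 3.14, 3.14].

### API

Orientations are given as a unit quaternion [w, x, y, z].
In Python, from station import bot gives the robot as it stands. The module is installed in compiled form; this text tells all that it offers.
- The arm moves only by the shell command python3 -m pendant 'ROWS' [FORCE]. ROWS is JSON, a list of rows, each a list of 5 numbers: the finger opening in m, from 0 to 0.0854, then the shift along the tool's x, y, z in m, then the turn about the tool's z in degrees. In form: [[jaw, x, y, z, yaw], ...]. A call has 1 to 12 rows; each row shifts and turns the commanded pose from where the row before left it, along the tool's axes as they then stand; what a row does not reach is not made up. A row lasts 1/12 s, in which the tool goes at most 41.7 mm and 7.16 degrees, less where a joint would pass 70% of its speed; a pose out of reach is approached as far as the arm can. A call with a gripper value outside its range is refused whole. The fingers move at their own pace and stop on an object; FORCE is the grip in N (left out, the last holds). Time passes only in rows, so rows that do not move let the fingers close. It gives the time, the measured TCP pose, the force, the opening and the grip force at its end, in the units of the state.
- bot.get_obs(): the state, without advancing time (a new reading comes with each control period).
- bot.read_camera(name): name is "scene" or "top"; returns (picture, depth): 480x640x3 uint8, blue, green, red; 480x640 float32, m along the optical axis (not along the pixel's ray), 0 where there is no reading.
- bot.camera_model(name): a dict with "intrinsics" (3x3 intrinsics, pixels), "R" (3x3) and "t" (3): a world point X has camera coordinates R X + t. Camera axes: x right, y down, z forward; pixel columns grow to the right and rows downward; lengths in m; the calibration is good to about 2 mm. A picture is of the moment at which its call begins. camera_model takes no time and is no camera call.
- bot.hand_in(): hands the job in; it is judged then, once.
Trained networks look in the newest picture that a camera, given by its name, has taken for a name from the list of things; names that differ only in an ending like _2 or _b are one class to them, and where a whole thing is asked for, a point or a joint stands for the part that bears it (a point fixed in the world has none). Each returns a list of dicts, best first, with "score" (0 to 1); they miss things now and then, are a little off and sometimes report something else, mostly with a low value. They report only what shows in the picture. A call takes as long as a camera call.
- bot.boxes_of(name, camera): "at" ([column, row] in pixels, amid what is visible of it).
- bot.trace(name, camera): "mask" (480x640 bool, what is visible of it) and "at" ([column, row] in pixels, amid what is visible of it).
- bot.pinpoint(name, camera): "at" ([column, row] in pixels: a listed point, or the origin of a listed thing).
The state is a dict: "t": time; "q": joint angles; "joint_vel": joint speeds; "joint_torque": joint torques, N m; "eef_pos": TCP position; "tool_rot": TCP orientation; "contact_force": force on the tool from outside, world axes, zero at the start; "torque": the same for the moment, N m; "gripper_width": opening from 0.0 (shut) to 1.0 (fully open); "grasp_force": force on a finger pad.
Only numpy, scipy, OpenCV 4.12 (cv2) and the standard library are available. Lean on these libraries where they do the work, as an engineer would, in place of code of your own. Each camera call takes 0.05 s, during which the arm holds its last target. There are 200 camera calls.

## Working session

There is one attempt and no reset: what is moved stays moved. The work goes in short steps, Python scripts to look and compute and a shell command to move; the robot and the scene stay as the last step left them, time stands still between calls to the robot, and variables do not carry over. Pictures are saved under pics/ and viewed, at most 10 in all, crops included, and the job is handed in when it is done.

```bash
mkdir -p pics; cat > h.py <<'E'
import numpy as np, cv2
from station import bot
def ray(cam,at):
    m=bot.camera_model(cam);K,R,t=[np.array(m[k]) for k in("intrinsics","R","t")]
    return -R.T@t, R.T@np.linalg.inv(K)@[at[0],at[1],1]
def at_depth(cam,at,dep):
    o,d=ray(cam,at); return o+d*dep
def at_z(cam,at,z):
    o,d=ray(cam,at); return o+d*(z-o[2])/d[2]
def tri(a,b):
    (o1,d1),(o2,d2)=ray("scene",a),ray("top",b)
    s=np.linalg.lstsq(np.c_[d1,-d2],o2-o1,rcond=None)[0]
    p,q=o1+d1*s[0],o2+d2*s[1]; return (p+q)/2,np.linalg.norm(p-q)
E
python3 - <<'E'
from h import *
np.set_printoptions(precision=3,suppress=True)
ims=[];D={}
for c in("scene","top"):
    im,D[c]=bot.read_camera(c); ims.append(im); cv2.imwrite(f"pics/{c}0.png",im)
    print(c,ray(c,[320,240]))
for n in "rack tray_left tray_right tray_left_front tray_right_front lid_edge lid_hinge pipe tee can hammer big_pipe".split():
    r={}
    for c in D:
        l=bot.pinpoint(n,c)
        if l: r[c]=l[0]; 
    print(n,{c:(np.round(v["at"]),round(v["score"],2)) for c,v in r.items()}, *(tri(r["scene"]["at"],r["top"]["at"]) if len(r)==2 else ()))
o=bot.get_obs();print(o["t"],o["eef_pos"],o["tool_rot"])
E
```

```text
scene (array([0.726, 0.489, 0.758]), array([-0.151, -0.539, -0.828]))
top (array([0.471, 0.033, 1.043]), array([ 0.132, -0.004, -0.991]))
rack {'top': (array([288., 239.]), 0.81)}
tray_left {'scene': (array([370., 295.]), 0.91)}
tray_right {'scene': (array([409., 279.]), 0.75), 'top': (array([321., 276.]), 0.7)} [ 0.491  0.07  -0.027] 0.1298109207232567
tray_left_front {'scene': (array([411., 276.]), 0.66), 'top': (array([256., 311.]), 0.8)} [0.469 0.148 0.054] 0.0019721670507258163
tray_right_front {'scene': (array([384., 234.]), 0.82), 'top': (array([318., 310.]), 0.71)} [0.47  0.033 0.023] 0.000881394745575317
lid_edge {'scene': (array([318., 211.]), 0.71), 'top': (array([289., 220.]), 0.9)} [0.614 0.08  0.208] 0.0010728850581980752
lid_hinge {'scene': (array([279., 266.]), 0.68), 'top': (array([291., 195.]), 0.72)} [0.683 0.084 0.088] 0.0009675003643927449
pipe {'scene': (array([336., 196.]), 0.34), 'top': (array([264., 276.]), 0.51)} [0.556 0.102 0.245] 0.07069162105788888
tee {'scene': (array([357., 249.]), 0.72), 'top': (array([317., 285.]), 0.67)} [ 0.521  0.035 -0.004] 0.0033720529657064124
can {'scene': (array([407., 394.]), 0.67), 'top': (array([174., 276.]), 0.73)} [ 0.537  0.32  -0.004] 0.0015751398444864787
hammer {'scene': (array([263., 167.]), 0.64), 'top': (array([444., 222.]), 0.89)} [ 0.649 -0.22   0.005] 0.00862834367251937
big_pipe {'scene': (array([337., 197.]), 0.92), 'top': (array([387., 282.]), 0.82)} [ 0.524 -0.102 -0.004] 0.005265376835685772
1.3 [0.275 0.617 0.405] [-0.     0.208  0.978  0.   ]
```

```bash
sleep 1; ls pics
```

```text
scene0.png
top0.png
```

View pics/scene0.png

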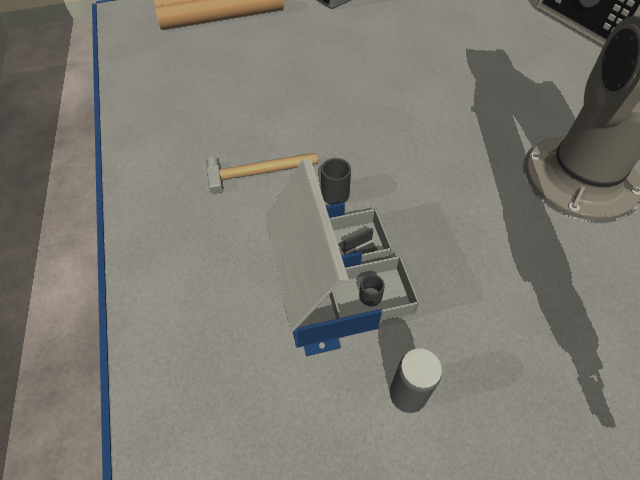

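View pics/top0.png

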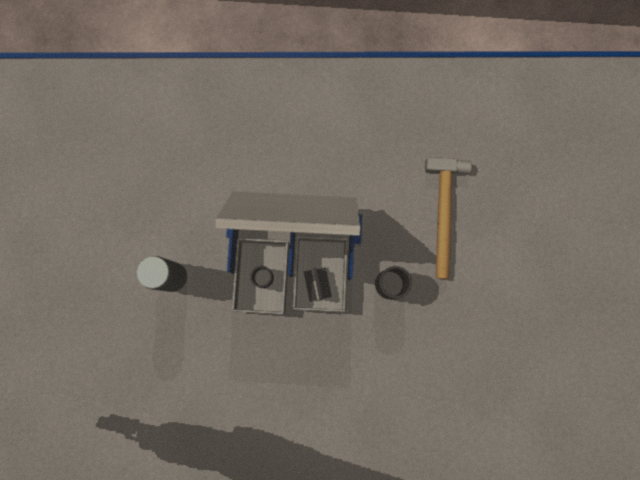

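Both views agree: the left tray (front at top px ~261,312) holds the pipe and the right one (~322,310) the tee. The lid is raised with its edge at row ~228, and the rack is turned slightly clockwise. Next I'll fit rims and lid with the depth data.

```bash
cat > meas.py <<'E'
from h import *
np.set_printoptions(precision=4,suppress=True)
def cloud(c):
    im,d=bot.read_camera(c); v,u=np.mgrid[:480,:640]
    m=bot.camera_model(c);K,R,t=[np.array(m[k]) for k in("intrinsics","R","t")]
    P=np.stack([(u-K[0,2])/K[0,0]*d,(v-K[1,2])/K[1,1]*d,d],-1)
    W=(P-t)@R; W[d==0]=np.nan; return im,W
if __name__=="__main__":
  for c in("top","scene"):
    im,W=cloud(c); cv2.imwrite(f"pics/{c}_m{int(bot.get_obs()['t']*100)}.png",im)
    for n in("tray_left","tray_right"):
        l=bot.trace(n,c)
        if not l: print(c,n,None); continue
        P=W[l[0]["mask"]]; P=P[(P[:,2]>.035)&(P[:,2]<.055)]
        r=cv2.minAreaRect(P[:,:2].astype(np.float32)); print(c,n,l[0]["score"],len(P),"z",np.median(P[:,2]),"corners",cv2.boxPoints(r).tolist())
    l=bot.trace("lid_edge",c)
    if l:
        P=W[cv2.erode(l[0]["mask"].astype(np.uint8),np.ones((5,5)))>0];P=P[np.isfinite(P).all(1)&(P[:,2]>.06)]
        for _ in range(4):
            m=P.mean(0); n=np.linalg.svd(P-m,full_matrices=False)[2][2]; P=P[abs((P-m)@n)<.006]
        n*=np.sign(n[2]); print(c,"lid",l[0]["score"],len(P),"n",n,"angle",np.arctan2(n[0],n[2]),"yaw",np.arctan2(n[1],n[0]),"min",P.min(0),"max",P.max(0),"top pts",P[P[:,2]>P[:,2].max()-.006].mean(0))
    l=bot.trace("rack",c)
    if l:
        P=W[l[0]["mask"]]; P=P[(P[:,2]>.06)&(P[:,2]<.078)]; print(c,"rack rim",l[0]["score"],len(P),P.min(0),P.max(0))
        if len(P)>5: print(cv2.boxPoints(cv2.minAreaRect(P[:,:2].astype(np.float32))).tolist())
  print(bot.get_obs()["t"])
E
python3 meas.py
```

```text
top tray_left 0.89 716 z 0.04489723188177687 corners [[0.46404480934143066, 0.09816142916679382], [0.6039518713951111, 0.09032711386680603], [0.6094610691070557, 0.1887112557888031], [0.46955400705337524, 0.1965455710887909]]
top tray_right 0.81 534 z 0.04455900281451877 corners [[0.46901199221611023, -0.01715092733502388], [0.6091756224632263, -0.02302016131579876], [0.6132760047912598, 0.07490269094705582], [0.47311240434646606, 0.08077192306518555]]
top rack rim 0.85 491 [ 0.5318 -0.0343  0.0601] [0.693  0.2025 0.078 ]
[[0.5311932563781738, -0.03053944557905197], [0.6822390556335449, -0.03803924471139908], [0.6938426494598389, 0.19565612077713013], [0.5427968502044678, 0.20315590500831604]]
scene tray_left 0.85 600 z 0.04293082435021543 corners [[0.4639057517051697, 0.09858287870883942], [0.6048930287361145, 0.09078659117221832], [0.6103758215904236, 0.1899375170469284], [0.46938854455947876, 0.1977338045835495]]
scene tray_right 0.77 494 z 0.04264070266620597 corners [[0.4690972566604614, -0.023332402110099792], [0.562406063079834, -0.02788245677947998], [0.5684225559234619, 0.09549793601036072], [0.47511374950408936, 0.1000479906797409]]
scene lid 0.83 6674 n [ 0.8611 -0.0435  0.5066] angle 1.0389951233781016 yaw -0.05046465927847494 min [ 0.6012 -0.028   0.0787] max [0.6903 0.1987 0.2079] top pts [0.6118 0.095  0.2043]
scene rack rim 0.7 116 [ 0.5686 -0.0355  0.0686] [0.6935 0.1963 0.078 ]
[[0.5686361193656921, -0.025201797485351562], [0.6604083180427551, -0.07411594688892365], [0.7791731953620911, 0.1487094759941101], [0.6874009966850281, 0.1976236253976822]]
1.8
```

```bash
python3 -m pendant '[[0,0,0,0,-7],[0,0,0,0,-7],[0,0,0,0,-7]]' 20; python3 -m pendant '[[0,-0.0157,-0.038,0,0],[0,-0.0157,-0.038,0,0],[0,-0.0157,-0.038,0,0],[0,-0.0157,-0.038,0,0],[0,-0.0157,-0.038,0,0],[0,-0.0157,-0.038,0,0],[0,-0.0157,-0.038,0,0],[0,-0.0157,-0.038,0,0],[0,-0.0157,-0.038,0,0],[0,-0.0157,-0.038,0,0],[0,-0.0157,-0.038,0,0],[0,-0.0157,-0.038,0,0]]'
```

```text
t: 2.05
eef_pos: [0.2744, 0.6167, 0.4047]
tool_rot: [0.0, 0.023, 1.0, -0.0]
contact_force: [0.3, -0.5, -0.5]
gripper_width: 0.601
grasp_force: 0.0
t: 3.05
eef_pos: [0.439, 0.1494, 0.4051]
tool_rot: [0.0, 0.026, 1.0, 0.0]
contact_force: [-0.2, 0.4, -0.3]
gripper_width: -0.0
grasp_force: 0.0
```

```bash
python3 -m pendant '[[0,0,0,0.035,0],[0,0,0,0.035,0],[0,0,0,0.035,0],[0,0,0,0.035,0],[0,0,0,0.035,0],[0,0,0,0.03,0],[0,0,0,0,0]]'; python3 -m pendant '[[0,-0.008,0,0,0],[0,-0.006,0,0,0],[0,-0.006,0,0,0],[0,-0.006,0,0,0],[0,-0.006,0,0,0],[0,-0.006,0,0,0]]'
```

```text
t: 3.63
eef_pos: [0.4368, 0.1508, 0.1953]
tool_rot: [-0.004, 0.026, 1.0, -0.002]
contact_force: [-0.6, 0.7, 0.3]
gripper_width: -0.003
grasp_force: 0.0
t: 4.13
eef_pos: [0.4762, 0.1497, 0.2012]
tool_rot: [-0.001, 0.026, 1.0, 0.0]
contact_force: [-8.4, 0.5, 6.3]
gripper_width: 0.003
grasp_force: 4.0
```

```bash
python3 -m pendant '[[0,-0.006,0,0,0],[0,-0.006,0,0,0],[0,-0.006,0,0,0],[0,-0.006,0,0,0],[0,-0.006,0,0,0],[0,-0.006,0,0,0]]'; python3 -m pendant '[[0,-0.004,0,0,0],[0,-0.004,0,0,0],[0,-0.002,0,0,0]]'
```

```text
t: 4.63
eef_pos: [0.5127, 0.1477, 0.2013]
tool_rot: [-0.0, 0.026, 1.0, 0.0]
contact_force: [-6.3, 0.1, 3.3]
gripper_width: -0.007
grasp_force: 2.8
t: 4.88
eef_pos: [0.5226, 0.1472, 0.201]
tool_rot: [-0.001, 0.026, 1.0, 0.0]
contact_force: [-7.7, 0.5, 6.2]
gripper_width: -0.001
grasp_force: 3.8
```

```bash
python3 -m pendant '[[0,-0.002,0,0,0],[0,-0.002,0,0,0],[0,-0.001,0,0,0]]'; python3 -m pendant '[[0,-0.001,0,0,0],[0,-0.001,0,0,0]]';python3 -m pendant '[[0,-0.001,0,0,0],[0,-0.001,0,0,0]]'
```

```text
t: 5.13
eef_pos: [0.5272, 0.147, 0.2009]
tool_rot: [-0.001, 0.026, 1.0, 0.0]
contact_force: [-6.2, 0.3, 5.4]
gripper_width: -0.002
grasp_force: 3.4
t: 5.3
eef_pos: [0.529, 0.1469, 0.2009]
tool_rot: [-0.001, 0.026, 1.0, 0.0]
contact_force: [-8.3, 1.0, 6.2]
gripper_width: 0.0
grasp_force: 4.1
t: 5.47
eef_pos: [0.5299, 0.1469, 0.2007]
tool_rot: [-0.003, 0.026, 1.0, -0.0]
contact_force: [-13.4, 0.8, 11.0]
gripper_width: -0.003
grasp_force: 6.9
```

Force is rising at the predicted end position. One more nudge to confirm the stop.

```bash
python3 -m pendant '[[0,-0.001,0,0,0],[0,-0.001,0,0,0]]'; python3 -m pendant '[[0,0.02,0,0,0],[0,0.03,0,0,0],[0,0.038,0,0,0],[0,0,0,0,0]]'
```

```text
t: 5.63
eef_pos: [0.5306, 0.1469, 0.2004]
tool_rot: [-0.004, 0.026, 1.0, -0.0]
contact_force: [-19.0, 1.9, 14.5]
gripper_width: 0.001
grasp_force: 9.5
t: 5.97
eef_pos: [0.4401, 0.1507, 0.1998]
tool_rot: [-0.003, 0.025, 1.0, -0.001]
contact_force: [-1.8, -1.2, 0.1]
gripper_width: -0.002
grasp_force: 0.0
```

```bash
python3 -m pendant '[[0,-0.002,-0.03,0,0],[0,-0.002,-0.03,0,0],[0,-0.002,-0.03,0,0],[0,0,-0.0275,0,0],[0,0,0,0,0]]'; python3 -m pendant '[[0,-0.008,0,0,0],[0,-0.006,0,0,0],[0,-0.006,0,0,0],[0,-0.006,0,0,0],[0,-0.006,0,0,0]]'; python3 -m pendant '[[0,-0.006,0,0,0],[0,-0.006,0,0,0],[0,-0.006,0,0,0],[0,-0.006,0,0,0],[0,-0.006,0,0,0],[0,-0.004,0,0,0]]'
```

```text
t: 6.38
eef_pos: [0.4464, 0.0278, 0.201]
tool_rot: [0.001, 0.03, 1.0, -0.001]
contact_force: [-0.6, -0.0, 0.4]
gripper_width: -0.002
grasp_force: 0.0
t: 6.8
eef_pos: [0.4769, 0.0333, 0.1995]
tool_rot: [-0.002, 0.025, 1.0, 0.0]
contact_force: [-8.5, 0.6, 6.5]
gripper_width: 0.0
grasp_force: 3.8
t: 7.3
eef_pos: [0.5118, 0.0317, 0.1995]
tool_rot: [-0.001, 0.025, 1.0, 0.0]
contact_force: [-3.2, 0.1, -0.9]
gripper_width: 0.001
grasp_force: 1.5
```

```bash
python3 -m pendant '[[0,-0.004,0,0,0],[0,-0.003,0,0,0],[0,-0.002,0,0,0]]'; python3 -m pendant '[[0,-0.002,0,0,0],[0,-0.001,0,0,0]]'; python3 -m pendant '[[0,-0.001,0,0,0],[0,-0.001,0,0,0]]'; python3 -m pendant '[[0,-0.001,0,0,0],[0,-0.001,0,0,0]]'
```

```text
t: 7.55
eef_pos: [0.5211, 0.0302, 0.1996]
tool_rot: [0.0, 0.026, 1.0, 0.0]
contact_force: [-2.3, -0.4, -0.6]
gripper_width: -0.001
grasp_force: 1.3
t: 7.72
eef_pos: [0.5235, 0.0297, 0.1995]
tool_rot: [-0.001, 0.026, 1.0, 0.0]
contact_force: [-6.0, 0.7, 1.1]
gripper_width: -0.002
grasp_force: 2.6
t: 7.88
eef_pos: [0.5242, 0.0296, 0.1995]
tool_rot: [-0.002, 0.026, 1.0, 0.0]
contact_force: [-10.5, 2.1, 9.6]
gripper_width: 0.001
grasp_force: 5.6
t: 8.05
eef_pos: [0.5248, 0.0296, 0.1994]
tool_rot: [-0.004, 0.026, 1.0, 0.0]
contact_force: [-16.3, 2.5, 11.4]
gripper_width: -0.001
grasp_force: 8.1
```

```bash
python3 -m pendant '[[0,0.02,0,0,0],[0,0.03,0,0,0],[0,0.02,0,0,0],[0,0,0,-0.04,0],[0,0,0,-0.04,0],[0,0,0,-0.04,0],[0,0,0,-0.04,0],[0,0,0,-0.04,0],[0,0,0,-0.04,0],[0,0,0,0,0]]'; python3 meas.py; ls pics
```

```text
t: 8.88
eef_pos: [0.4602, 0.0326, 0.4484]
tool_rot: [0.008, 0.027, 1.0, 0.002]
contact_force: [1.3, 0.3, -0.3]
gripper_width: -0.002
grasp_force: 0.0
top tray_left 0.83 311 z 0.04437188733481712 corners [[0.5362650156021118, 0.09264639019966125], [0.6195666790008545, 0.08908089995384216], [0.6237375736236572, 0.1865270733833313], [0.5404359102249146, 0.1900925636291504]]
top tray_right 0.7 201 z 0.04433555071972855 corners [[0.5316991806030273, -0.020953437313437462], [0.6167855262756348, -0.024118030443787575], [0.6204335689544678, 0.07396833598613739], [0.5353472232818604, 0.0771329253911972]]
top lid 0.59 3980 n [ 0.8573 -0.0429  0.513 ] angle 1.0315312049313938 yaw -0.04997221308872859 min [ 0.6007 -0.0331  0.0838] max [0.6866 0.1953 0.2097] top pts [0.6098 0.0812 0.2056]
top rack rim 0.82 417 [ 0.5372 -0.0343  0.0603] [0.6929 0.2018 0.0779]
[[0.5319421291351318, -0.030900873243808746], [0.6827065944671631, -0.037702761590480804], [0.6932896375656128, 0.19687166810035706], [0.5425251722335815, 0.20367354154586792]]
scene tray_left 0.97 229 z 0.04356389217948549 corners [[0.508854
[... 211 characters left out ...]
corners [[0.51532381772995, 0.060108788311481476], [0.5378623604774475, -0.024413300678133965], [0.5615578293800354, -0.018094711005687714], [0.5390192866325378, 0.06642737984657288]]
scene lid 0.88 6719 n [ 0.8613 -0.0437  0.5062] angle 1.0394831856084128 yaw -0.05064930148931884 min [ 0.6012 -0.0291  0.0772] max [0.6905 0.1992 0.2078] top pts [0.6119 0.0956 0.2043]
scene rack rim 0.89 737 [ 0.5352 -0.0346  0.06  ] [0.6928 0.2042 0.0779]
[[0.5344319939613342, -0.029277458786964417], [0.6833900809288025, -0.03646473586559296], [0.694685161113739, 0.19762945175170898], [0.5457270741462708, 0.20481672883033752]]
9.3833
scene0.png
scene_m160.png
scene_m918.png
top0.png
top_m135.png
top_m893.png
```

View pics/scene_m918.png

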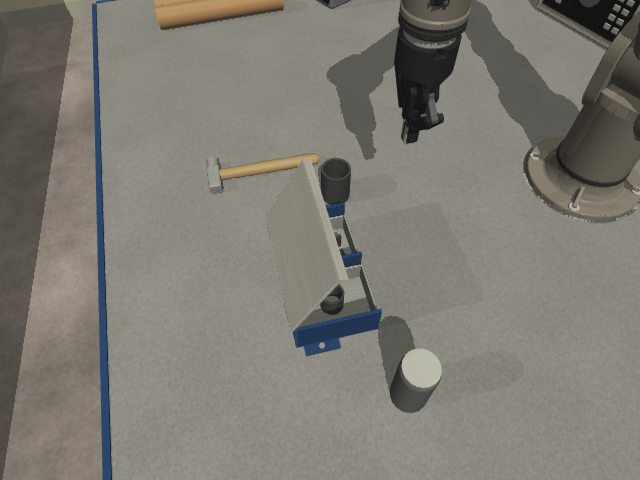

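Both trays are flush with the rack front and the pipe still stands (332,298). The hand is clear and the lid is still at 1.04 rad. Now over the lid.

```bash
python3 -m pendant '[[0,-0.0335,0.0095,0,0],[0,-0.0335,0.0095,0,0],[0,-0.0335,0.0095,0,0],[0,-0.0335,0.0095,0,0],[0,-0.0335,0.0095,0,0],[0,-0.0335,0.0095,0,0],[0,0,0,0,0]]'; python3 -m pendant '[[0,0,0,0.02,0],[0,0,0,0.02,0],[0,0,0,0.02,0],[0,0,0,0,0]]'
```

```text
t: 9.97
eef_pos: [0.6657, 0.0815, 0.4372]
tool_rot: [0.0, 0.025, 1.0, -0.0]
contact_force: [-1.4, 1.1, -0.1]
gripper_width: -0.0
grasp_force: 0.0
t: 10.3
eef_pos: [0.6598, 0.0792, 0.3746]
tool_rot: [-0.004, 0.026, 1.0, -0.001]
contact_force: [-0.7, 0.2, -1.4]
gripper_width: -0.002
grasp_force: 0.0
```

```bash
python3 -m pendant '[[0,-0.007,0,0.004,0],[0,-0.007,0,0.004,0],[0,-0.006,0,0.004,0],[0,-0.006,0,0.004,0]]'; python3 -m pendant '[[0,-0.006,0,0.0045,0],[0,-0.006,0,0.0045,0],[0,-0.006,0,0.0045,0],[0,-0.006,0,0.0045,0]]'
```

```text
t: 10.63
eef_pos: [0.6885, 0.0778, 0.3645]
tool_rot: [0.001, 0.026, 1.0, 0.0]
contact_force: [-0.1, 0.3, 0.1]
gripper_width: 0.0
grasp_force: 0.0
t: 10.97
eef_pos: [0.7119, 0.0765, 0.3452]
tool_rot: [-0.0, 0.026, 1.0, -0.0]
contact_force: [0.7, 0.4, -0.7]
gripper_width: -0.001
grasp_force: 0.0
```

Sign slip: tool −x is world +x. Nothing was touched, so I'll go back and use +x.

```bash
python3 -m pendant '[[0,0,0,-0.03,0],[0,0.025,0,0,0],[0,0.025,0,0,0],[0,0,0,0,0]]'; python3 -m pendant '[[0,0.006,0,0.003,0],[0,0.006,0,0.003,0],[0,0.006,0,0.004,0],[0,0.006,0,0.004,0],[0,0,0,0,0]]'
```

```text
t: 11.3
eef_pos: [0.6584, 0.0795, 0.3755]
tool_rot: [-0.002, 0.026, 1.0, 0.0]
contact_force: [-0.7, 0.3, -0.9]
gripper_width: -0.003
grasp_force: 0.0
t: 11.72
eef_pos: [0.6362, 0.0806, 0.3602]
tool_rot: [-0.001, 0.026, 1.0, -0.0]
contact_force: [-0.0, 0.5, -1.0]
gripper_width: -0.005
grasp_force: 0.0
```

```bash
python3 -m pendant '[[0,0.0065,0,0.0045,0],[0,0.0065,0,0.0045,0],[0,0.0065,0,0.0045,0],[0,0.0065,0,0.0045,0]]'; python3 -m pendant '[[0,0.0045,0,0.005,0],[0,0.0045,0,0.005,0],[0,0.0045,0,0.005,0],[0,0.0045,0,0.005,0]]'
```

```text
t: 12.05
eef_pos: [0.6113, 0.0817, 0.3436]
tool_rot: [0.001, 0.026, 1.0, 0.0]
contact_force: [3.5, -0.2, 0.4]
gripper_width: -0.002
grasp_force: 1.4
t: 12.38
eef_pos: [0.5928, 0.0828, 0.3231]
tool_rot: [-0.0, 0.026, 1.0, -0.0]
contact_force: [1.8, 0.2, 2.2]
gripper_width: 0.002
grasp_force: 1.3
```

```bash
python3 -m pendant '[[0,0.0035,0,0.0055,0],[0,0.0035,0,0.0055,0],[0,0.0035,0,0.0055,0],[0,0.003,0,0.0055,0],[0,0.0025,0,0.006,0],[0,0.002,0,0.006,0],[0,0.002,0,0.006,0],[0,0.002,0,0.006,0]]'; python3 -m pendant '[[0,0.001,0,0.005,0],[0,0.001,0,0.005,0],[0,0.001,0,0.005,0],[0,0,0,0.004,0],[0,0,0,0.003,0]]'
```

```text
t: 13.05
eef_pos: [0.5711, 0.0839, 0.2769]
tool_rot: [-0.0, 0.026, 1.0, -0.0]
contact_force: [0.2, -0.2, 2.9]
gripper_width: -0.001
grasp_force: 1.2
t: 13.47
eef_pos: [0.5682, 0.0841, 0.255]
tool_rot: [-0.0, 0.026, 1.0, -0.0]
contact_force: [-2.1, 0.3, 2.6]
gripper_width: -0.005
grasp_force: 1.2
```

```bash
python3 -m pendant '[[0,0,0,0.002,0],[0,0,0,0.002,0],[0,0,0,0.001,0]]'; python3 -m pendant '[[0,0,0,0.001,0],[0,0,0,0.001,0]]'
```

```text
t: 13.72
eef_pos: [0.5685, 0.0841, 0.2514]
tool_rot: [-0.0, 0.026, 1.0, 0.0]
contact_force: [-7.0, -0.6, 19.0]
gripper_width: -0.001
grasp_force: 9.8
t: 13.88
eef_pos: [0.5686, 0.084, 0.2512]
tool_rot: [-0.0, 0.026, 1.0, 0.0]
contact_force: [-14.3, -1.7, 37.1]
gripper_width: -0.0
grasp_force: 18.5
```

Shut: the force jumps at tip height 78 mm. Lift off gently, move clear, and check.

```bash
python3 -m pendant '[[0,0,0,-0.003,0],[0,0,0,-0.01,0],[0,0,0,-0.03,0],[0,0,0,-0.04,0],[0,0,0,-0.04,0],[0,0.03,0,-0.03,0],[0,0.035,0,0,0],[0,0.035,0,0,0],[0,0,0,0,0],[0,0,0,0,0]]'; python3 meas.py | grep -E "lid|tray|^[0-9]"; ls -t pics | head -2; cp $(ls -t pics/scene* | head -1) pics/final.png
```

```text
t: 14.72
eef_pos: [0.4679, 0.0893, 0.4018]
tool_rot: [0.001, 0.026, 1.0, 0.0]
contact_force: [0.4, -0.2, 0.1]
gripper_width: -0.003
grasp_force: 0.0
top tray_left None
top tray_right None
top lid 0.61 8315 n [0.0014 0.     1.    ] angle 0.0014139630136034914 yaw 0.02791128136825633 min [ 0.5292 -0.0324  0.072 ] max [0.6835 0.1989 0.0838] top pts [0.6108 0.0789 0.0792]
scene tray_left None
scene tray_right None
scene lid 0.59 9288 n [-0.0005 -0.0004  1.    ] angle -0.0004506657311455916 yaw -2.383625382988597 min [ 0.5322 -0.0323  0.0726] max [0.6857 0.2017 0.082 ] top pts [0.6091 0.0943 0.0777]
15.2167
scene_m1501.png
top_m1476.png
```

View pics/final.png

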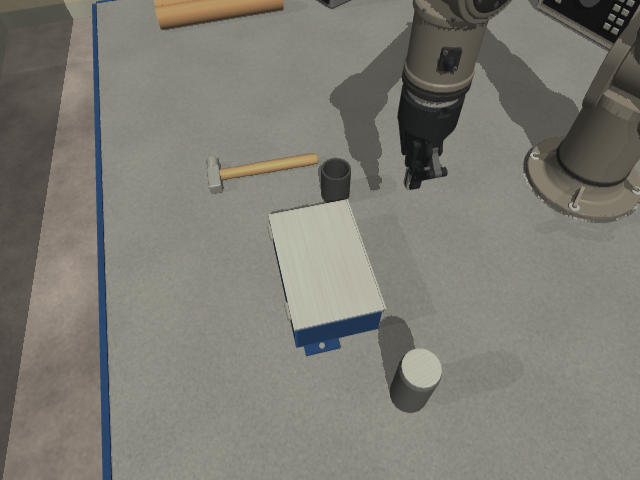

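The lid lies flat (about 0 rad, 78 mm high, around px 325,265), no tray sticks out, the bystanders are where they were, and the hand is clear.

```bash
python3 -c "
from station import bot
print(bot.hand_in())"
```

```text
the job is handed in; nothing more can be done
None
```

I pushed both trays home, then shut the lid gently (about 0 rad, 78 mm high), left the bystanders where they were and handed the job in; hand-in returned no verdict, and the coupons are hidden under the lid.

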